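Click the sockets back onto the socket rail

ROBOT

A 7-joint arm with a two-finger parallel gripper is mounted at the origin on a cart in front of the work surface, level with it; the furniture and walls round the work are solid. World frame = base frame: x ahead of the robot, y to its left, z up, the work surface at z = 0. Lengths are in m, angles in rad, forces in N, time in s.
With the tool pointing down it reaches from about 0.4 to 0.9 m from the base axis. Payload 5.5 kg.
Tool frame: the origin (TCP) lies on the centre line of the jaws, within the pads' length; the fingertips stand 19 mm ahead of it and the grasp point (between the pads) is the TCP; x points along the fingers, z is the direction in which the jaws open and shut, and the axes are right-handed (so a half turn about x gives the same grasp; the last joint's range is limited). The gripper opens to 85 mm and grips with 20 to 120 N. Pads are 22 mm wide; open, the fingers measure 114 mm over their backs; the gripper's body (76 mm by 85 mm) begins 54 mm behind the grasp point. The pads swing forward as they close: fully open they stand 13 mm farther back than shut.
Start: joints at [-1.017, 0.501, -0.427, 1.55, 0.221, 1.138, -0.21], TCP at [0.186, 0.623, 0.25] pointing down, gripper open.
Joint ranges: [-2.88, 2.88], [-0.31, 2.03], [-1.54, 1.56], [0.2, 2.42], [-1.41, 4.55], [0.19, 2.02], [-2.57, 2.57]. Speed limits (rad/s): [2.57, 2.57, 3.14, 3.14, 3.14, 3.14, 3.14].

INTERFACE

Orientations are given as a unit quaternion [w, x, y, z].
In Python, from rig import arm, release, close, planner, viewer, workorder gives the robot as it stands. Calls block until the motion is done:
- arm.move_to(position, orientation): joint-space move of the TCP to a pose.
- arm.move_straight(position, rot=None, rate=0.15, threshold=None): straight line of the TCP; rot=None keeps the orientation; rate is the mean speed in m/s. With threshold (N) it stops when the force on the tool has changed by that much, and returns True; else False.
- arm.goto_joints(angles): joint-space move.
- release() and close(force=None): open the fingers fully, or close them until they stop; force is the grip in N (None keeps the last).
- arm.sleep(seconds).
- planner.ik(position, orientation): joint angles nearest the present ones, or None.
- arm.get_state(): the state.
- viewer.read_camera(name): name is "scene" or "top"; returns a dict with "color" (420x560x3 uint8, blue, green, red), "z_map" (420x560 float32, m along the optical axis (not along the pixel's ray), 0 where there is no reading), "K" (3x3 intrinsics, pixels), "R" (3x3) and "t" (3): a world point X has camera coordinates R X + t. Camera axes: x right, y down, z forward; pixel columns grow to the right and rows downward; lengths in m; the calibration is good to about 2 mm. A picture is of the moment at which its call begins.
A pose or a line that the arm cannot do raises arm.PlanningError and nothing moves.
- workorder.hand_in(): hands the job in, once; it reports no verdict.
The state is a dict: "t": time; "joint_positions": joint angles; "joint_vel": joint speeds; "joint_torque": joint torques, N m; "tcp_pos": TCP position; "ee_rot": TCP orientation; "wrist_force": force on the tool from outside, world axes, zero at the start; "wrist_torque": the same for the moment, N m; "grip_width": opening from 0.0 (shut) to 1.0 (fully open).
Only numpy, scipy, OpenCV 4.12 (cv2) and the standard library are available. Lean on these libraries where they do the work, as an engineer would, in place of code of your own. Each camera call takes 0.05 s, during which the arm holds its last target.

TASK

The dispenser has been serviced; put the two loose steel sockets back on the socket rail so that the row runs from the largest, already clipped on at one end, down to the smallest. Press each one upright into its spring clip until it clicks fully home on the rail, then let go.

Things in the scene. Friction and masses are not known exactly. Their poses are not given: they have to be found in the camera images.
- socket_mid: The larger loose socket: upright steel cylinder 34 mm in diameter, 66 mm tall, 0.16 kg, splined recess in its top; groove 3 mm deep from 9 to 21 mm height, plain body above, where it is gripped. For the middle clip. Origin: centre of its underside; z up. Yaw does not matter. Pressing it in takes 2 to 8 N from 20 mm above the rail, then it snaps in below 6 mm; press on until it meets the rail.
- socket_small: The smaller loose socket: as the larger, but 26 mm in diameter, 58 mm tall, 0.10 kg; groove at the same height. For the clip at the rail's free end, farthest from the big socket (42 mm in diameter, top 84 mm above the worktop) that is fixed on it. Origin: centre of its underside; z up. Yaw does not matter. The equipment left of y = +0.12 is tall: fingertips pass it at 0.4 m.
- clip_mid (a point): Middle of the rail's middle clip, on the rail's top face (10 mm above the worktop), where the socket's underside comes to rest. y runs along the rail (fixed bar 46 x 240 mm) to the big socket, z up. Two dark spring strips, 20 mm wide, stand on its +y and -y sides, 37 mm tall, noses 27 mm apart, tops flared to 51 mm; they steer in 6 mm off-centre. Open along x: fingers at +x and -x clear them.
- clip_small (a point): Middle of the clip at the rail's free end, 70 mm from the middle clip towards -y, on the rail's top face (10 mm above the worktop), where the smaller socket's underside comes to rest. Axes and strips as there (37 mm tall, at +y and -y), but noses 19 mm apart and flared tops 43 mm apart. Each strip yields outwards up to 13 mm, 0.8 N per mm.
Mind the look-alikes: they are no part of the job. Leave any purple look-alike of the socket_mid alone.

How it is judged:
By the outcome, as a careful person would: the job done as asked, in the order asked, and still so for the second after the job is handed in, with the robot touching nothing.
It also fails if it takes over 58 s, if anything falls off the work surface, if the arm or the gripper's body presses on something with over 40 N, if the wrist force passes 120 N, or if a joint passes its speed limit or range.

## Working session

There is one attempt and no reset: what is moved stays moved. The work goes in short steps, each a Python script; the robot and the scene stay as the last script left them, time stands still between calls to the robot, and variables do not carry over. Pictures are saved under pics/ and viewed, and the job is handed in when it is done.

```bash
ls; mkdir -p pics; python3 - <<'E'
from rig import arm, viewer
import cv2, numpy as np, pickle
d={}
for n in ("scene","top"):
    r=viewer.read_camera(n); d[n]=r
    cv2.imwrite(f"pics/{n}0.png",r["color"])
    print(n,r["K"].tolist(),(-r["R"].T@r["t"]).round(3),r["R"].round(3).tolist())
pickle.dump(d,open("v0.pkl","wb"))
s=arm.get_state(); print(s["t"],s["tcp_pos"],s["ee_rot"],s["grip_width"])
E
```

```text
pics
scene [[496.4339906796416, 0.0, 279.05913513279705], [0.0, 496.4339906796416, 209.04711824104058], [0.0, 0.0, 1.0]] [-0.058 -0.643  0.382] [[0.653, -0.757, -0.002], [-0.291, -0.249, -0.924], [0.699, 0.604, -0.383]]
top [[398.44868123837, 0.0, 278.666708810622], [0.0, 398.44868123837, 216.66959697297278], [0.0, 0.0, 1.0]] [ 0.448 -0.145  0.876] [[-0.027, -0.999, -0.038], [-0.997, 0.03, -0.078], [0.079, 0.035, -0.996]]
0.1 [0.18623275 0.62214182 0.24935456] [ 0.56664969 -0.42262867  0.56767693  0.42194317] 0.9990707675077422
```

View pics/scene0.png

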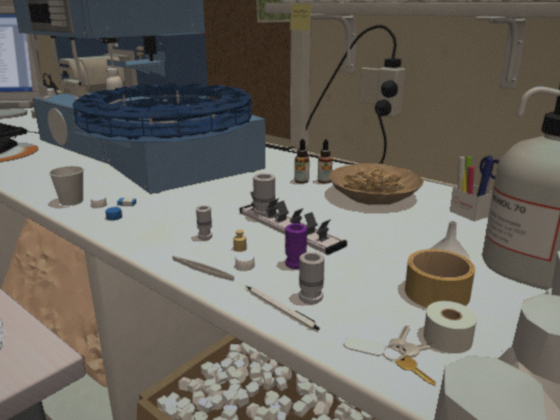

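View pics/top0.png

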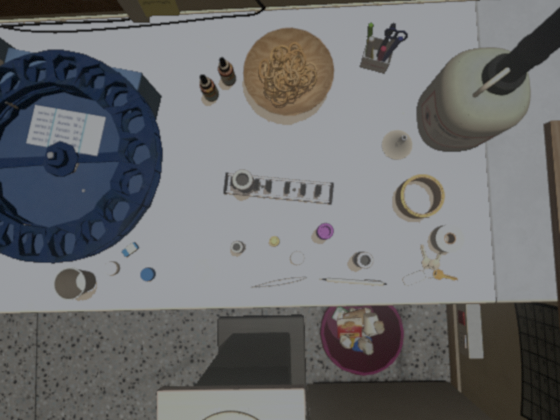

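The scene view shows the rail from about (240,210) to (343,243), with the big socket at (264,190). There are grey sockets at (204,222) and (312,277), and a purple one at (296,245). In the top view the greys are at (238,247) and (364,260), purple is at (325,231), and the rail runs from (226,183) to (332,192). I'll enlarge these to confirm.

```bash
cat > h.py <<'E'
import numpy as np, pickle, cv2
def ray(r,u,v):
    K,R,t=r["K"],r["R"],r["t"]
    c=-R.T@t; d=R.T@np.linalg.inv(K)@np.array([u,v,1.0]); return c,d
def on_z(r,u,v,z):
    c,d=ray(r,u,v); return c+d*(z-c[2])/d[2]
def proj(r,X):
    p=r["R"]@np.asarray(X)+r["t"]; p=r["K"]@p; return p[:2]/p[2]
E
python3 - <<'E'
from h import *
d=pickle.load(open("v0.pkl","rb"))
t=d["top"]["color"]; s=d["scene"]["color"]
cv2.imwrite("pics/topc.png",cv2.resize(t[160:280,215:385],None,fx=4.7,fy=4.7,interpolation=cv2.INTER_CUBIC))
cv2.imwrite("pics/scc.png",cv2.resize(s[165:310,180:360],None,fx=4.1,fy=4.1,interpolation=cv2.INTER_CUBIC))
E
```

```text
(no output)
```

View pics/topc.png

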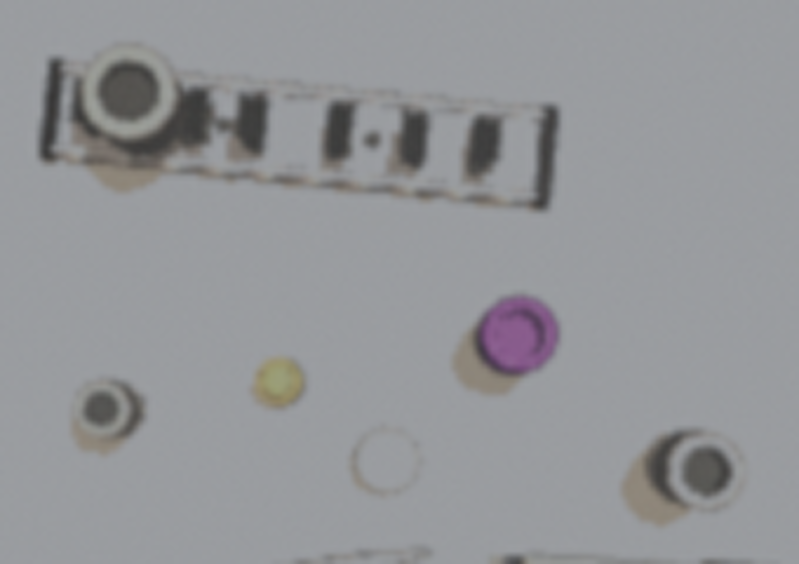

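View pics/scc.png

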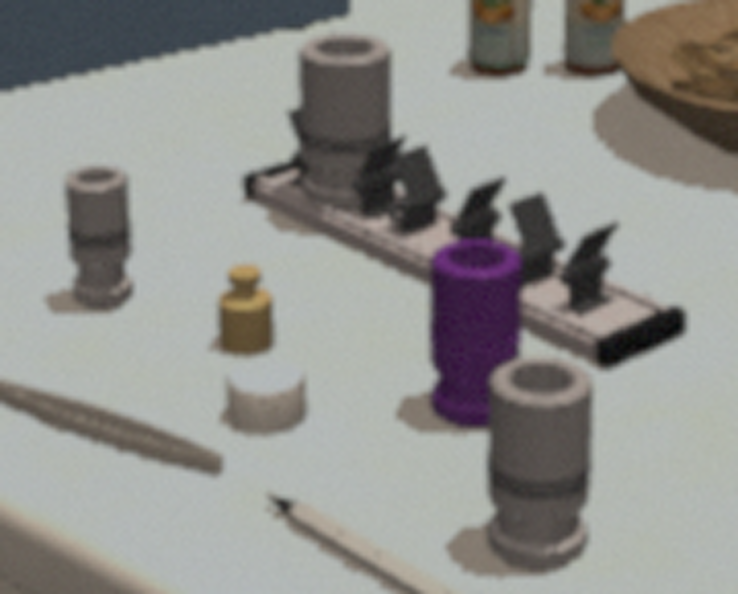

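Candidates for socket_mid: grey at top (364,260) and purple at top (325,231). The grey one is the match, because it is steel and the purple one is the excluded look-alike. socket_small is the thinner grey one at top (238,247). In the top crop, the strips at x=250/338 form the middle clip and 412/485 the free-end clip. Next I'll measure.

```bash
cat > meas.py <<'E'
from h import *
def cloud(r):
    z=r["z_map"]; v,u=np.nonzero(z>0); zz=z[v,u]
    P=np.linalg.inv(r["K"])@np.vstack([u,v,np.ones_like(u)])*zz
    X=(r["R"].T@(P-r["t"][:,None])).T
    return X,u,v,r["color"][v,u]
E
python3 - <<'E'
from meas import *
d=pickle.load(open("v0.pkl","rb"))
T=d["top"];S=d["scene"]
XT,uT,vT,cT=cloud(T); XS,uS,vS,cS=cloud(S)
for nm,(u,v),h,rad in (("mid",(364,260),.066,.017),("small",(238,247),.058,.013),("big",(242,180),.084,.021),("purple",(325,231),.066,.017)):
    g=on_z(T,u,v,h)
    for c,X in (("T",XT),("S",XS)):
        m=(np.hypot(X[:,0]-g[0],X[:,1]-g[1])<.035)&(abs(X[:,2]-h)<.006)
        P=X[m]; 
        if len(P)<5: print(nm,c,"none");continue
        # circle centre: min enclosing
        cc,rr=cv2.minEnclosingCircle(P[:,:2].astype(np.float32))
        print(nm,c,g.round(4),len(P),"enc",np.round(cc,4),round(rr,4),"med",np.median(P,0).round(4))
# HSV: rays of top rims by colour
a=on_z(T,226,183,.01);b=on_z(T,332,192,.01);print("rail ends",a,b)
ax=(a-b)[:2];L=np.linalg.norm(ax);ax/=L;nx=np.array([ax[1],-ax[0]]);cen=(a+b)[:2]/2;print(L,ax)
for c,X in (("T",XT),("S",XS)):
    q=X[:,:2]-cen; y=q@ax; x=q@nx
    m=(abs(y)<.13)&(abs(x)<.03)&(X[:,2]>.006)&(X[:,2]<.06)
    for lo,hi in ((.006,.014),(.018,.030),(.030,.052)):
        k=m&(X[:,2]>=lo)&(X[:,2]<hi)
        h,e=np.histogram(y[k],np.arange(-.13,.131,.005)); print(c,lo,k.sum(),h.tolist(), "x",x[k].min().round(4) if k.any() else 0,x[k].max().round(4) if k.any() else 0)
E
```

```text
mid T [ 0.4197 -0.2853  0.066 ] 140 enc [ 0.4202 -0.2863] 0.0171 med [ 0.42   -0.2864  0.0656]
mid S [ 0.4197 -0.2853  0.066 ] 249 enc [ 0.4194 -0.2888] 0.0179 med [ 0.4168 -0.29    0.064 ]
small T [ 0.4527 -0.0307  0.058 ] 82 enc [ 0.4538 -0.0269] 0.0129 med [ 0.4538 -0.0284  0.0575]
small S [ 0.4527 -0.0307  0.058 ] 93 enc [ 0.4532 -0.03  ] 0.0134 med [ 0.4518 -0.0326  0.0556]
big T [ 0.587 -0.045  0.084] 212 enc [ 0.5891 -0.0447] 0.0212 med [ 0.5891 -0.0453  0.0837]
big S [ 0.587 -0.045  0.084] 149 enc [ 0.5876 -0.0483] 0.021 med [ 0.5856 -0.0499  0.0818]
purple T [ 0.4801 -0.2094  0.066 ] 128 enc [ 0.4811 -0.2096] 0.0167 med [ 0.4818 -0.2105  0.0658]
purple S [ 0.4801 -0.2094  0.066 ] 180 enc [ 0.481  -0.2128] 0.0173 med [ 0.4775 -0.2132  0.0639]
rail ends [ 5.94452809e-01 -1.06907302e-04  1.00000000e-02] [ 0.56691582 -0.23213023  0.01      ]
0.23365168148367868 [0.11785486 0.99303083]
T 0.006 1451 [0, 0, 23, 39, 48, 45, 44, 36, 25, 17, 34, 48, 45, 46, 27, 18, 27, 44, 44, 47, 45, 28, 19, 21, 43, 46, 46, 45, 46, 27, 21, 26, 37, 46, 44, 22, 18, 14, 6, 4, 5, 3, 5, 8, 12, 12, 15, 25,
[... 342 characters left out ...]
0, 16, 19, 20, 5, 5, 4, 3, 3, 0, 0, 1, 9, 17, 0, 0, 0, 0, 0] x -0.0208 0.014
S 0.006 922 [0, 15, 73, 28, 36, 42, 37, 45, 45, 32, 18, 25, 21, 13, 30, 7, 2, 0, 0, 0, 3, 5, 3, 11, 7, 16, 20, 18, 26, 43, 19, 13, 20, 20, 24, 29, 22, 16, 10, 8, 9, 10, 6, 8, 11, 12, 8, 16, 26, 14, 0, 0] x -0.0271 0.0217
S 0.018 394 [0, 0, 0, 0, 0, 0, 0, 0, 38, 35, 0, 0, 0, 11, 49, 1, 0, 0, 0, 0, 0, 20, 44, 1, 0, 0, 0, 0, 26, 32, 0, 0, 0, 0, 18, 40, 7, 21, 15, 10, 8, 5, 1, 4, 8, 0, 0, 0, 0, 0, 0, 0] x -0.0185 0.0128
S 0.03 563 [0, 0, 0, 0, 0, 0, 0, 20, 24, 8, 0, 0, 0, 0, 24, 53, 17, 0, 0, 0, 12, 28, 15, 0, 0, 0, 0, 0, 0, 31, 53, 6, 0, 8, 27, 32, 65, 43, 27, 23, 17, 10, 1, 0, 5, 13, 1, 0, 0, 0, 0, 0] x -0.0213 0.0138
```

```bash
python3 - <<'E'
from meas import *
d=pickle.load(open("v0.pkl","rb"))
T=d["top"];S=d["scene"]
for c,r,ends in (("T",T,None),("S",S,None)):
    X,u,v,col=cloud(r)
    # rail direction from rail-top points between clips (minAreaRect)
    m=(X[:,2]>.006)&(X[:,2]<.014)&(X[:,0]>.53)&(X[:,0]<.64)&(X[:,1]>-.25)&(X[:,1]<.02)
    rect=cv2.minAreaRect(X[m][:,:2].astype(np.float32)); print(c,"rail rect",np.round(rect[0],4),np.round(rect[1],4),round(rect[2],2))
    bp=cv2.boxPoints(rect); e=[bp[1]-bp[0],bp[2]-bp[1]]; a=max(e,key=np.linalg.norm).astype(float); a*=np.sign(a[1]); a/=np.linalg.norm(a); n=np.array([a[1],-a[0]])
    print("axis",a.round(4))
    cen=np.array(rect[0]); q=X[:,:2]-cen; y=q@a; x=q@n
    k=(X[:,2]>.03)&(X[:,2]<.055)&(abs(x)<.03)&(y>-.11)&(y<.035)
    lab=np.digitize(y[k],[-.070,-.035,-.002]) 
    o=[]
    for i in range(4):
        yy=y[k][lab==i]; xx=x[k][lab==i]; zz=X[k][lab==i][:,2]
        print(i,len(yy),"y",yy.min().round(4),yy.max().round(4),yy.mean().round(4),"x",np.percentile(xx,[1,50,99]).round(4),"z",zz.max().round(4))
        o.append((yy.min(),yy.max(),yy.mean()))
    for nm,i in (("small",0),("mid",2)):
        yo=(o[i][0]+o[i+1][1])/2; print(nm,"outer mid",yo,"sep",o[i+1][1]-o[i][0],"world",(cen+a*yo).round(4))
E
```

```text
T rail rect [ 0.5739 -0.1131] [0.2396 0.06  ] 82.6
axis [0.1289 0.9917]
0 57 y -0.0925 -0.0805 -0.087 x [-0.0053  0.0069  0.0159] z 0.0483
1 53 y -0.0593 -0.0476 -0.0534 x [-0.0042  0.007   0.0161] z 0.0482
2 48 y -0.0265 -0.0148 -0.0211 x [-0.0036  0.006   0.016 ] z 0.0495
3 55 y 0.0154 0.0262 0.0208 x [-0.0036  0.0068  0.017 ] z 0.0488
small outer mid -0.07005638764050703 sep 0.04488273993086774 world [ 0.5649 -0.1826]
mid outer mid -0.00014763469590729078 sep 0.05275919276154114 world [ 0.5739 -0.1133]
S rail rect [ 0.579  -0.1166] [0.2408 0.0488] 82.72
axis [0.1266 0.9919]
0 52 y -0.092 -0.0825 -0.0876 x [-0.0093 -0.0003  0.0101] z 0.0462
1 94 y -0.0579 -0.0452 -0.0519 x [-0.0099  0.0009  0.0116] z 0.0452
2 55 y -0.0271 -0.0168 -0.0216 x [-0.0093  0.001   0.0116] z 0.046
3 90 y 0.0161 0.0272 0.0218 x [-0.0096  0.001   0.0126] z 0.0462
small outer mid -0.06860590920714744 sep 0.046797062003517166 world [ 0.5703 -0.1847]
mid outer mid 5.2313064665708564e-05 sep 0.05432309630046916 world [ 0.579  -0.1166]
```

Averaging the two cameras gives:

| Item | x | y |
|---|---|---|
| socket_mid | 0.420 | -0.2875 |
| socket_small | 0.4535 | -0.0285 |
| clip_mid | 0.580 | -0.1155 |
| clip_small | 0.571 | -0.185 |

The rail axis is about (0.124, 0.992). Next I'll check tall obstacles and whether the poses are reachable.

```bash
cat >> h.py <<'E'
from scipy.spatial.transform import Rotation as Ro
A=np.array([.124,.992]);A/=np.linalg.norm(A)
NX=np.array([A[1],-A[0]])
def quat(j):
    j=np.array([j[0],j[1],0.]);j/=np.linalg.norm(j)
    x=np.array([0,0,-1.]); y=np.cross(j,x)
    q=Ro.from_matrix(np.column_stack([x,y,j])).as_quat(); return [q[3],q[0],q[1],q[2]]
MID=np.array([.420,-.2875]);SM=np.array([.4535,-.0285]);CM=np.array([.580,-.1155]);CS=np.array([.571,-.185])
E
python3 - <<'E'
from meas import *
from rig import planner,arm
d=pickle.load(open("v0.pkl","rb"))
for c in d:
    X=cloud(d[c])[0]
    m=(X[:,2]>.15)&(X[:,0]>0)&(X[:,0]<1.3)&(X[:,1]>-.5)&(X[:,1]<.9)
    for xi in np.arange(0.2,1.2,.1):
        print(c,round(xi,1),[ (lambda s:round(float(s.max()),2) if len(s) else 0)(X[m&(abs(X[:,0]-xi)<.05)&(abs(X[:,1]-yi)<.05)][:,2]) for yi in np.arange(-.4,.9,.1)])
s=arm.get_state();R=Ro.from_quat(np.roll(s["ee_rot"],-1)).as_matrix();print(R.round(3))
for p in ([.186,.623,.45],[.3,.45,.45],[.4,.3,.45],[.45,0,.45],[.42,-.2,.45]):
    for j in ([1,0],[-1,0],NX,-NX,[0,1],[0,-1]):
        q=planner.ik(p,quat(j)); print(p,np.round(j,2),None if q is None else np.round(q,2))
E
```

```text
scene 0.2 [0, 0, 0, 0, 0, 0, 0, 0, 0, 0, 0, 0, 0]
scene 0.3 [0, 0, 0, 0, 0, 0, 0, 0, 0, 0, 0, 0, 0]
scene 0.4 [0, 0, 0, 0, 0, 0, 0.19, 0.19, 0.18, 0, 0, 0, 0]
scene 0.5 [0, 0, 0, 0, 0, 0.19, 0.19, 0.19, 0.19, 0.19, 0, 0, 0]
scene 0.6 [0, 0, 0, 0, 0, 0.19, 0.19, 0.18, 0.19, 0.39, 0.39, 0.39, 0.39]
scene 0.7 [0.27, 0, 0, 0, 0, 0.19, 0.19, 0.19, 0.19, 0.39, 0.3, 0.24, 0.29]
scene 0.8 [0.39, 0.39, 0.39, 0.39, 0.39, 0.39, 0.19, 0.19, 0.19, 0.39, 0.3, 0.29, 0.29]
scene 0.9 [0.39, 0.39, 0.39, 0.39, 0.36, 0.38, 0, 0, 0, 0.39, 0, 0, 0]
scene 1.0 [0.38, 0.38, 0.36, 0.39, 0.38, 0.38, 0.38, 0.39, 0.39, 0.39, 0.39, 0, 0]
scene 1.1 [0, 0, 0, 0, 0, 0, 0, 0, 0, 0, 0, 0, 0]
top 0.2 [0, 0, 0, 0, 0, 0, 0, 0, 0, 0, 0, 0, 0]
top 0.3 [0, 0, 0, 0, 0, 0, 0, 0, 0, 0, 0, 0, 0]
top 0.4 [0, 0, 0, 0, 0, 0, 0.19, 0.19, 0.19, 0, 0, 0, 0]
top 0.5 [0, 0, 0, 0, 0, 0.19, 0.2, 0.2, 0.19, 0, 0, 0, 0]
top 0.6 [0, 0, 0, 0, 0, 0.2, 0.19, 0.18, 0.16, 0, 0, 0, 0]
top 0.7 [0.27, 0, 0, 0, 0, 0.2, 0.2, 0.19, 0.19, 0, 0, 0, 0]
top 0.8 [0.19, 0, 0, 0, 0.37, 0.37, 0.19, 0.2, 0.2, 0, 0, 0, 0]
top 0.9 [0, 0, 0, 0.17, 0, 0, 0, 0, 0, 
[... 1470 characters left out ...]
-2.26]
[0.45, 0, 0.45] [1 0] [-0.25 -0.04  0.18  1.74  0.01  1.44 -0.07]
[0.45, 0, 0.45] [-1  0] None
[0.45, 0, 0.45] [ 0.99 -0.12] [-0.25 -0.04  0.19  1.74  0.01  1.44 -0.19]
[0.45, 0, 0.45] [-0.99  0.12] None
[0.45, 0, 0.45] [0 1] [-0.22 -0.04  0.15  1.74  0.01  1.44  1.5 ]
[0.45, 0, 0.45] [ 0 -1] [-0.33 -0.04  0.26  1.74  0.01  1.44 -1.64]
[0.42, -0.2, 0.45] [1 0] [-0.23 -0.03  0.61  1.72  0.02  1.44  0.38]
[0.42, -0.2, 0.45] [-1  0] None
[0.42, -0.2, 0.45] [ 0.99 -0.12] [-0.23 -0.03  0.6   1.72  0.01  1.44  0.25]
[0.42, -0.2, 0.45] [-0.99  0.12] None
[0.42, -0.2, 0.45] [0 1] [-0.3  -0.03  0.68  1.73  0.02  1.44  1.94]
[0.42, -0.2, 0.45] [ 0 -1] [-0.2  -0.02  0.58  1.72  0.01  1.44 -1.19]
```

```bash
python3 - <<'E'
from h import *
from rig import arm,planner,release,close,viewer
q=quat(NX)
def st(l):
    s=arm.get_state();print(l,round(s["t"],2),s["tcp_pos"].round(4) if hasattr(s["tcp_pos"],'round') else s["tcp_pos"],np.round(s["wrist_force"],1),round(s["grip_width"],3))
arm.move_straight([.186,.623,.46],rate=.3); st("up")
arm.move_straight([.40,.30,.46],rate=.35); st("a")
arm.move_straight([.42,-.10,.46],q,rate=.35); st("b")
arm.move_straight([*MID,.20],rate=.35); st("c")
arm.move_straight([*MID,.125],rate=.2)
r={n:viewer.read_camera(n) for n in("scene","top")}
pickle.dump(r,open("v1.pkl","wb"))
for n in r: cv2.imwrite(f"pics/{n}1.png",r[n]["color"])
st("d")
E
```

```text
up 0.95 [0.186  0.6224 0.4579] [-0.3 -0.1 -0.8] 0.999
a 2.21 [0.3988 0.3013 0.4595] [-0.   1.2  0.8] 0.998
b 3.77 [ 0.4202 -0.0983  0.4599] [-0.4  0.4 -0.4] 0.994
c 4.83 [ 0.421  -0.2868  0.2009] [ 0.2  0.8 -0.3] 1.002
d 5.46 [ 0.4215 -0.2881  0.127 ] [-0.1 -0.2 -0.2] 1.001
```

```bash
python3 - <<'E'
from h import *
d=pickle.load(open("v1.pkl","rb"))
a=cv2.resize(d["scene"]["color"][150:350,200:420],None,fx=2.7,fy=2.7)
b=cv2.resize(d["top"]["color"][200:320,300:430],None,fx=2,fy=2)
cv2.imwrite("pics/c1.png",a);
E
```

```text
(no output)
```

View pics/c1.png

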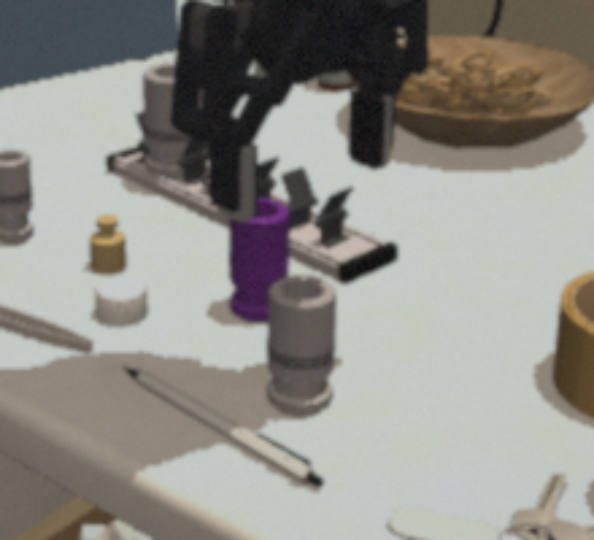

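The crop shows the open fingers at (235,180) and (370,130), straddling the line above the grey socket at (301,290). The purple socket, whose top is at (260,210), lies outside the jaws. I'll descend and grip.

```bash
cat >> h.py <<'E'
def st(l):
    from rig import arm
    s=arm.get_state();print(l,round(s["t"],2),np.round(s["tcp_pos"],4),np.round(s["wrist_force"],1),round(s["grip_width"],3))
def snap(k):
    from rig import viewer
    r={n:viewer.read_camera(n) for n in("scene","top")}
    pickle.dump(r,open(f"v{k}.pkl","wb"))
    for n in r: cv2.imwrite(f"pics/{n}{k}.png",r[n]["color"])
    return r
E
python3 - <<'E'
from h import *
from rig import arm,close,release
print(arm.move_straight([*MID,.045],rate=.12,threshold=8)); st("down")
close(70); st("grip")
arm.move_straight([*MID,.20],rate=.25); st("lift")
r=snap(2)
cv2.imwrite("pics/c2.png",cv2.resize(r["scene"]["color"][50:300,200:450],None,fx=2.3,fy=2.3))
E
```

```text
False
down 6.28 [ 0.4204 -0.2879  0.0455] [-0.2  0.4 -0.4] 0.999
grip 6.81 [ 0.4204 -0.2877  0.0456] [-1.3 -0.   5.4] 0.382
lift 7.58 [ 0.4192 -0.2867  0.1989] [-1.5  1.1 -1.6] 0.379
```

View pics/c2.png

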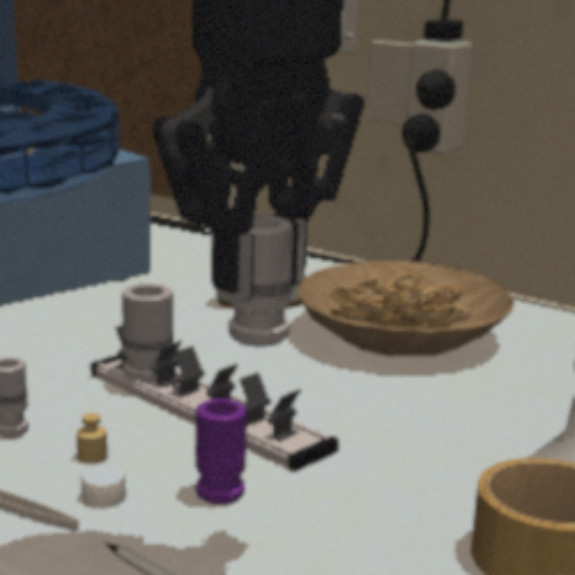

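The larger socket is held upright in the jaws, with its bottom at crop (258,335). The purple one at (220,450) hasn't moved. I'll go over the middle clip and check alignment.

```bash
python3 - <<'E'
from h import *
from rig import arm,close,release
arm.move_straight([*CM,.20],rate=.3); 
arm.move_straight([*CM,.108],rate=.2); st("over")
r=snap(3)
s=r["scene"]["color"].copy()
cv2.imwrite("pics/c3.png",cv2.resize(s[90:270,200:380],None,fx=3.3,fy=3.3))
from meas import cloud
X,u,v,c=cloud(r["scene"])
m=(np.hypot(X[:,0]-CM[0],X[:,1]-CM[1])<.03)&(X[:,2]>.07)&(X[:,2]<.082)
P=X[m]; print(len(P))
for lo in (.068,.072,.076,.080,.087,.09):
    P=X[(np.hypot(X[:,0]-CM[0],X[:,1]-CM[1])<.04)&(X[:,2]>lo)&(X[:,2]<lo+.004)]
    if len(P)<8: print(lo,len(P));continue
    # circle fit, fixed radius
    from scipy.optimize import least_squares
    f=least_squares(lambda p:np.hypot(P[:,0]-p[0],P[:,1]-p[1])-.017,CM+[.003,.003],loss="soft_l1",f_scale=.001)
    print(lo,len(P),f.x.round(4),f.cost)
E
```

```text
over 9.22 [ 0.5799 -0.117   0.1087] [ 0.7 -0.1 -2.4] 0.382
115
0.068 58 [ 0.5808 -0.1172] 4.641147428918422e-05
0.072 35 [ 0.583  -0.1148] 2.0507566046508855e-05
0.076 34 [ 0.5833 -0.1161] 2.3664754140973328e-05
0.08 26 [ 0.5822 -0.117 ] 1.6483239937609197e-05
0.087 39 [ 0.5587 -0.1404] 0.0001207607354699578
0.09 51 [ 0.575  -0.1167] 9.994818539131027e-05
```

View pics/c3.png

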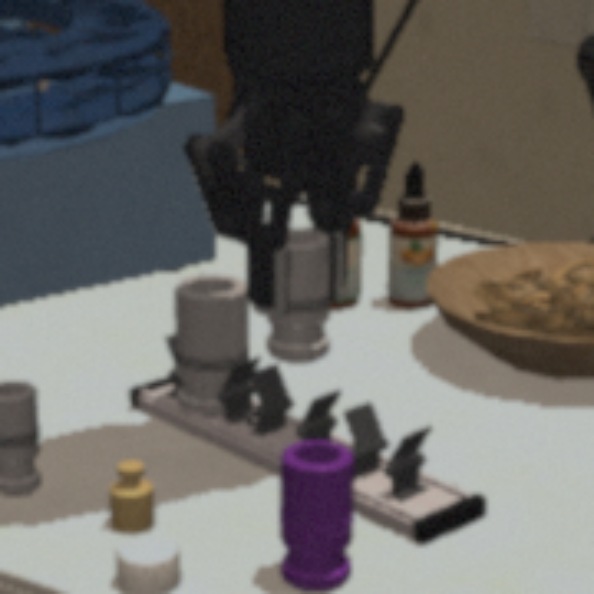

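The socket's bottom is at crop (298,348), above the middle of the mid-clip strips at (270,400) and (318,415). The depth fit puts it within about 2 mm of the clip in the same camera's frame. I'll press it in.

```bash
python3 - <<'E'
from h import *
from rig import arm,close,release
arm.move_straight([*CM,.080],rate=.1); st("z80")
print(arm.move_straight([*CM,.066],rate=.06,threshold=30)); st("z66")
print(arm.move_straight([*CM,.047],rate=.04,threshold=25)); st("press")
arm.sleep(.2); st("hold")
r=snap(4)
cv2.imwrite("pics/c4.png",cv2.resize(r["scene"]["color"][100:270,200:380],None,fx=3.3,fy=3.3))
E
```

```text
z80 9.75 [ 0.5798 -0.1154  0.0798] [ 0.6  0.1 -1.2] 0.381
False
z66 10.13 [ 0.5801 -0.1152  0.0654] [ 1.9  0.7 -4.5] 0.38
True
press 10.5 [ 0.5812 -0.1155  0.0553] [0.2 0.7 4. ] 0.384
hold 10.7 [ 0.5812 -0.1155  0.0553] [0.5 0.3 3.8] 0.381
```

View pics/c4.png

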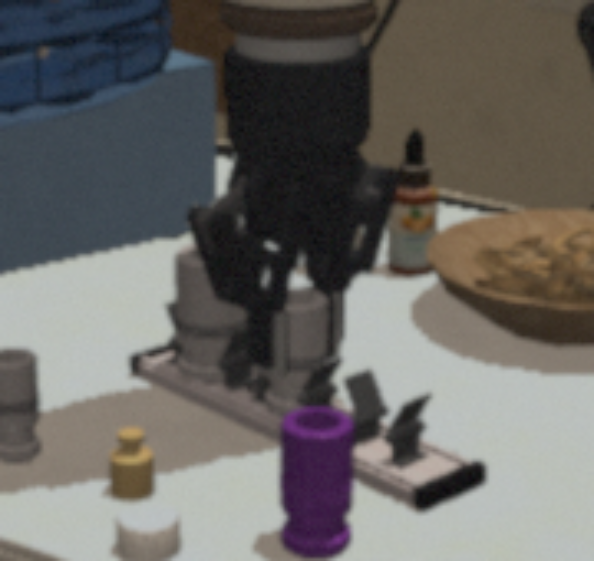

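It stopped at z=0.0553, and fully home should be 0.0556, since I gripped it at 0.0456 on the worktop. I'll press once more to confirm the hard stop, then release.

```bash
python3 - <<'E'
from h import *
from rig import arm,close,release
C=np.array(arm.get_state()["tcp_pos"])[:2]
print(arm.move_straight([*C,.046],rate=.04,threshold=22)); st("press2")
release(); st("open")
arm.move_straight([*C,.17],rate=.25); st("up")
arm.move_straight([*SM,.20],rate=.35); st("over small")
r=snap(5)
from meas import cloud
for n in r:
    X=cloud(r[n])[0]
    m=(np.hypot(X[:,0]-CM[0],X[:,1]-CM[1])<.016)&(X[:,2]>.06)
    print(n,m.sum(),np.percentile(X[m][:,2],[50,90,97]).round(4) if m.any() else 0)
    m=(np.hypot(X[:,0]-.588,X[:,1]+.0465)<.02)&(X[:,2]>.07)
    print(" big",np.percentile(X[m][:,2],[50,90,97]).round(4))
cv2.imwrite("pics/c5.png",cv2.resize(r["scene"]["color"][60:260,180:380],None,fx=2.9,fy=2.9))
E
```

```text
True
press2 11.01 [ 0.5814 -0.1156  0.0553] [-2.2  0.6  9.4] 0.383
open 11.57 [ 0.5817 -0.1156  0.0547] [ 0.2 -0.2  0.2] 1.004
up 12.18 [ 0.5813 -0.1153  0.1706] [ 0.5  0.1 -1.1] 1.001
over small 12.78 [ 0.4527 -0.028   0.1994] [-0.3 -0.2  0.2] 1.001
scene 152 [0.071  0.075  0.0753]
 big [0.0797 0.0829 0.0832]
top 197 [0.0735 0.0775 0.0783]
 big [0.0824 0.0853 0.0861]
```

View pics/c5.png

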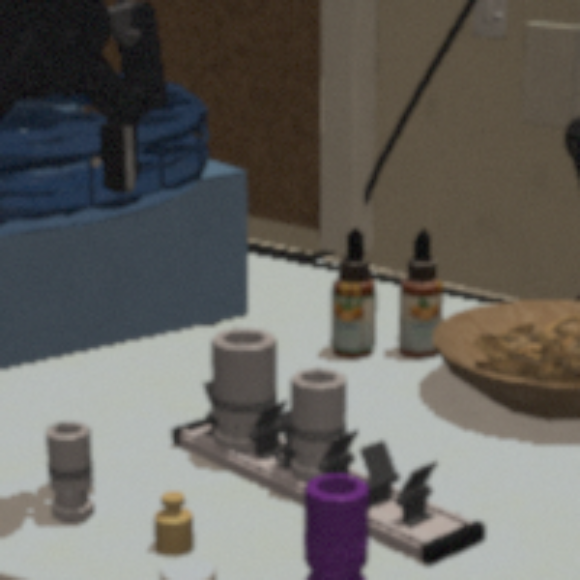

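The picture shows socket_mid at (318,420), upright in the middle clip. Its top is 7.9 mm below the big socket's top, against 8 mm expected, so it is fully home. Next is the smaller socket at (70,470).

```bash
python3 - <<'E'
from h import *
from rig import arm,close,release
CS2=np.array(CM)+[.0005,0]-.070*A; print(CS2)
print(arm.move_straight([*SM,.11],rate=.25,threshold=15))
print(arm.move_straight([*SM,.041],rate=.12,threshold=8)); st("down")
close(60); st("grip")
arm.move_straight([*SM,.20],rate=.25); st("lift")
arm.move_straight([*CS2,.20],rate=.3)
arm.move_straight([*CS2,.102],rate=.2); st("over")
r=snap(6)
cv2.imwrite("pics/c6.png",cv2.resize(r["scene"]["color"][90:270,220:400],None,fx=3.3,fy=3.3))
E
```

```text
[ 0.57181757 -0.18495945]
False
False
down 14.12 [ 0.4544 -0.0286  0.0418] [0.  1.2 0. ] 0.999
grip 14.7 [ 0.4537 -0.0285  0.0414] [-1.   0.7  5. ] 0.29
lift 15.48 [ 0.4525 -0.0283  0.199 ] [-0.3 -0.3 -2. ] 0.287
over 16.93 [ 0.5722 -0.1843  0.1027] [ 0.3  0.5 -1.1] 0.292
```

View pics/c6.png

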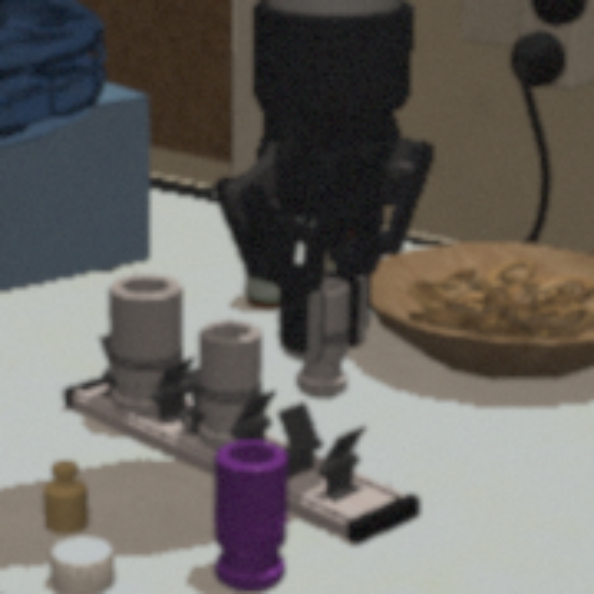

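The socket's base at (322,385) sits over the free-end clip strips at (298,435) and (342,465). It may be slightly tilted, so I'll zoom in.

```bash
python3 - <<'E'
from h import *
d=pickle.load(open("v6.pkl","rb"))["scene"]
cv2.imwrite("pics/c6z.png",cv2.resize(d["color"][160:250,285:360],None,fx=6.5,fy=6.5,interpolation=cv2.INTER_CUBIC))
# expected outline of upright socket, given TCP
from rig import arm
p=np.array([.5722,-.1843]); 
for h in (0,.009,.021,.058):
    z=.1027-.0416+h; c=d["R"].T[:,0]; hx=np.array([c[0],c[1],0]);hx/=np.linalg.norm(hx)
    a=proj(d,np.r_[p,z]-hx*.013);b=proj(d,np.r_[p,z]+hx*.013);print(h,((a-[285,160])*6.5).round(0),((b-[285,160])*6.5).round(0))
E
```

```text
0 [160. 313.] [260. 313.]
0.009 [161. 281.] [261. 281.]
0.021 [162. 238.] [263. 238.]
0.058 [165. 102.] [268. 101.]
```

View pics/c6z.png

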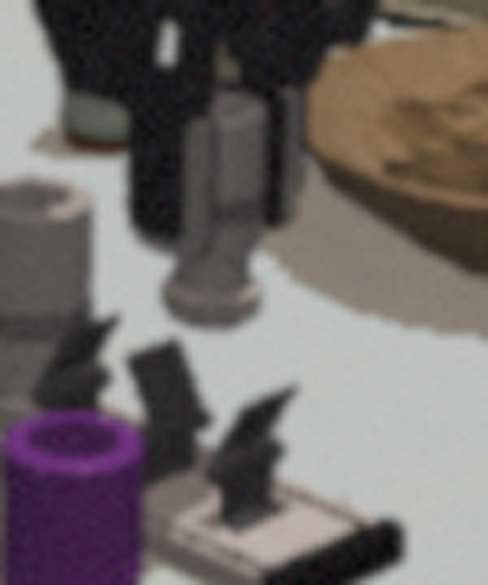

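The base spans 163–260 and the body's right edge is at 265. The prediction for an upright, centred socket is 161–261 and 265, so the tilt was only an impression. I'll press it in.

```bash
python3 - <<'E'
from h import *
from rig import arm,close,release
C=np.array([.5718,-.185])
arm.move_straight([*C,.076],rate=.1); st("z76")
print(arm.move_straight([*C,.062],rate=.06,threshold=30)); st("z62")
print(arm.move_straight([*C,.043],rate=.04,threshold=25)); st("press")
arm.sleep(.2)
C=np.array(arm.get_state()["tcp_pos"])[:2]
print(arm.move_straight([*C,.042],rate=.04,threshold=22)); st("press2")
release(); st("open")
arm.move_straight([*C,.20],rate=.25); st("up")
arm.move_straight([.42,-.25,.28],rate=.3)
arm.sleep(.3)
r=snap(7)
from meas import cloud
for n in r:
    X=cloud(r[n])[0]
    for nm,c,rad in (("big",(.588,-.0465),.024),("mid",CM,.02),("small",(.5718,-.185),.016)):
        m=(np.hypot(X[:,0]-c[0],X[:,1]-c[1])<rad)&(X[:,2]>.055)
        print(n,nm,m.sum(),np.percentile(X[m][:,2],[50,90,97]).round(4) if m.any() else 0)
cv2.imwrite("pics/c7.png",cv2.resize(r["scene"]["color"][140:270,200:380],None,fx=4,fy=4,interpolation=cv2.INTER_CUBIC))
st("end")
E
```

```text
z76 17.43 [ 0.5714 -0.185   0.0757] [ 0.3 -1.  -0.3] 0.291
False
z62 17.82 [ 0.5716 -0.185   0.0613] [ 1.8 -0.8 -4.1] 0.294
True
press 18.19 [ 0.5731 -0.1854  0.0511] [-1.1  0.6  5.1] 0.292
True
press2 18.6 [ 0.5732 -0.1855  0.0511] [-1.9  1.1  9.8] 0.289
open 19.22 [ 0.5729 -0.1856  0.0501] [ 0.3 -0.2  0.4] 0.995
up 19.97 [ 0.5723 -0.1849  0.1989] [ 0.2  0.5 -0.3] 1.002
scene big 424 [0.0744 0.0824 0.083 ]
scene mid 277 [0.0689 0.0747 0.0752]
scene small 156 [0.0633 0.0668 0.0674]
top big 374 [0.0816 0.0852 0.0861]
top mid 229 [0.0741 0.0774 0.0787]
top small 108 [0.0668 0.0696 0.0705]
end 21.13 [ 0.4203 -0.2496  0.2795] [-0.9  0.3  0.2] 1.0
```

View pics/c7.png

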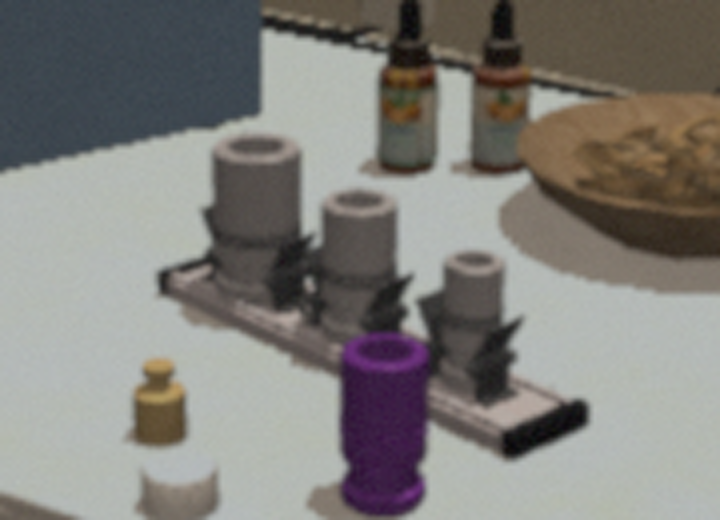

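View pics/top7.png

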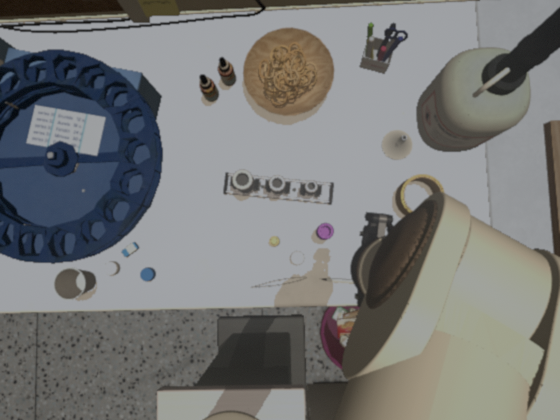

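The three sockets stand in a row at crop (257,220), (360,265) and (474,325). Their tops are at 83.0, 75.2 and 67.4 mm, against 84, 76 and 68 mm expected. All are seated and upright, and the purple one hasn't moved. The gripper is clear, so I'll hand in.

```bash
python3 - <<'E'
from rig import workorder
print(workorder.hand_in())
E
```

```text
the job is handed in; nothing more can be done
None
```

Both loose sockets are back on the rail, and the job is handed in at about 21 s of robot time, against the 58 s limit. I pressed socket_mid into the middle clip first, then socket_small into the free-end clip. Each went down to a hard stop, was pressed a second time to confirm, and was then released.

- **Seating:** The fingers stopped within 0.3 mm of the expected height for a fully home socket.
- **Heights:** The scene camera shows tops at 83.0, 75.2 and 67.4 mm. The steps of about 8 mm match the expected 84, 76 and 68 mm.
- **Surroundings:** All three sockets look upright, the purple look-alike was not touched, and the gripper is clear with about zero wrist force.
- **Disagreement:** The two cameras differed by about 3 mm throughout (the top camera reads about 2–3 mm higher), so I averaged them for positions. No check failed.

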